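# Roll a knurled clamp nut two turns loose and push the strap back

## Task

Loosen the big knurled nut of the clamp by rolling a fingertip along its rim, two full turns anticlockwise seen from above (it starts tight) and no further. Then push the steel strap under it with a fingertip, against its upright lug, fully back along its slot so that its nose comes off the aluminium profile. Grasp or lift nothing, leave the profile lying where it is and the other things undisturbed.

Things in the scene. Friction and masses are not known exactly. Their poses are not given: they have to be found in the camera images.
- jig: clamping jig screwed to the bench: a plywood board, 310 mm along its x, 250 mm along y, 18 mm thick, reaching from x = -175 to +135 mm about the origin. Origin: on the bench, under the axis of the fixed upright stud (12 mm thick, top 82 mm above the bench). z up; x runs along the strap from its nose (at -x, over the profile) to its heel; the jig stands turned about z by up to about 30 degrees
- nut (a joint): turn of the big knurled steel nut on the stud, rad: 0 = tight (the start, a stop), grows anticlockwise seen from above as it loosens; 6.283 = one full turn, 12.566 = two; runs to three turns. The nut rises 2.5 mm a turn. It turns stiffly (about 0.12 Nm, so about 3 N at the rim), stays where it is left
- nut_centre (a point): point on the nut's axis at the middle height of its rim, 59 mm above the bench when tight (rises with the nut). The rim is 92 mm across, 22 mm high (48 to 70 mm above the bench when tight), with 18 upright round ridges, 16 mm apart, standing 4.5 mm out of a core 83 mm across. It is too wide to grasp. A round boss 26 mm across stands 3 mm above its top face
- dimple (a point): a dark drilled dimple, 11 mm across, in the nut's flat top, 29 mm from the axis: it goes round with the nut and shows its turns; tight, it points to the jig's -x (to the strap's lug)
- strap (a joint): slide of the steel strap along the jig's x, m: 0 = nose over the profile (the start), 0.030 = fully back, at the end of its slot. The strap is 33 mm wide, its top 32.5 mm above the bench (37.5 mm at the nut's seat). While the nut is tight, its collar sits 4 mm deep in the strap's seat and blocks the slide; it comes clear after about 1.6 turns. Then it slides with about 3 N of friction, stays where it is left
- lug_face (a point): middle of the face to push (it looks to the jig's -x) of the upright lug near the strap's nose: a block 14 mm along x, 36 mm along y, 32 mm high, from 32.5 to 64.5 mm above the bench; the point lies 48.5 mm above the bench and 112 mm from the nut's axis at the start; it moves with the strap, along the jig's +x
- profile: loose aluminium roof profile, 320 mm long along its y, lying on the board under the strap's nose, not fixed. A flat flange 3 mm thick reaches from the origin 55 mm to its -x, and an edge turned up there stands 17 mm high. Origin: underside, middle of the edge near the nut, 97 to 103 mm from the nut's axis. The strap's nose overlaps it by about 14 mm at the start
- spare_nut: loose smaller knurled nut, 49 mm across, 18 mm high, lying on the board (not part of the work); origin under its centre
- offcut: loose wooden offcut 50 x 35 x 28 mm, on the board; origin under its centre
- tape: loose tape measure 70 x 35 x 58 mm standing on the bench; origin under its centre
- screw_tin: loose closed metal tin, 64 mm across and 75 mm high, on the bench; origin under its centre
- pencil: loose flat carpenter's pencil 170 x 12 x 8 mm on the bench; origin under its centre
- level: loose short spirit level 230 x 24 x 50 mm on the bench; origin under its centre
- hammer: loose hammer lying on the bench; origin on its underside

How it is judged (in metres and radians):
On the way, in this order (a step that is already met when the one before it is completed fails the run):
1. the nut is loosened two full turns (within a quarter turn), the strap still in place (value of joint nut between 10.996 and 14.137 rad and value of joint strap below 0.008 m), for 0.2 s.
2. the strap is pushed fully back (value of joint strap above 0.026 m), for 0.2 s.
At the end, for the whole second after the job is handed in: The nut stands two full turns from tight (1.75 to 2.25 turns), the strap is at least 26 of its 30 mm back, the profile lies flat within 20 mm of where it was, all at rest (value of joint nut between 10.996 and 14.137 rad and value of joint strap above 0.026 m and distance of profile from where it was at the start of the episode below 0.02 m and angle between profile's own z axis and vertical below 0.05 rad and linear speed of profile below 0.02 m/s and velocity of joint nut between -0.1 and 0.1 rad/s and velocity of joint strap below 0.01 m/s); the robot touches nothing.
It fails at once if the nut is unscrewed more than two and a half turns (value of joint nut above 15.708 rad).
It fails at once if the profile is lifted, tipped or shoved away (z of profile in the frame of jig above 0.03 m or distance of profile from where it was at the start of the episode above 0.03 m).
It fails at once if one of the other things is lifted or moved by more than 30 mm (distance of any of spare_nut, offcut, tape, screw_tin, pencil, level, hammer from where it was at the start of the episode above 0.03 m).
It also fails if it takes over 58 s, if anything falls off the work surface, if the arm or the gripper's body presses on something with over 40 N, if the wrist force passes 120 N, or if a joint passes its speed limit or range.

## Robot

A 6-joint arm with a two-finger parallel gripper is mounted at the origin on the work surface. World frame = base frame: x ahead of the robot, y to its left, z up, the work surface at z = 0. Lengths are in m, angles in degrees, forces in N, time in s.
With the tool pointing down it reaches from about 0.275 to 0.875 m from the base axis. Payload 12.5 kg.
Tool frame: the origin (TCP) lies at the very end of the fingers, on their centre line; the grasp point (between the pads) lies 19 mm behind it; y points along the fingers, z is the direction in which the jaws open and shut, and the axes are right-handed (so a half turn about y gives the same grasp; the last joint's range is limited). The gripper opens to 85 mm and grips with 20 to 120 N. Pads are 22 mm wide; open, the fingers measure 114 mm over their backs; the gripper's body (76 mm by 85 mm) begins 54 mm behind the grasp point. The pads swing forward as they close: fully open they stand 13 mm farther back than shut.
Start: joints at [65.397, 20.094, 94.641, -0, 65.266, -4.847], TCP at [0.186, 0.518, 0.231] pointing down, gripper open.
Joint ranges: [-157.81, 157.81], [-45, 120.19], [0.68, 151.7], [-89.99, 269.99], [4.06, 180], [-164.3, 164.3]. Speed limits (degrees/s): [127.2, 127.2, 159.86, 180, 180, 180].

## Interface

Orientations are given as [roll, pitch, yaw] about the fixed x, y, z axes, in that order (R = Rz(yaw) Ry(pitch) Rx(roll)).
In Python, from rig import * gives the robot as it stands.
- The arm moves only by the shell command python3 -m creep 'ROWS' [FORCE]. ROWS is JSON, one flat list of numbers, 5 for each row, row after row: the closure, from 0 (fully open) to 1 (shut), then the shift along the tool's x, y, z in mm, then the turn about the tool's y in units of 10 degrees (1.0 is 10 degrees). In form: [grip, x, y, z, roll, grip, x, y, z, roll, ...]. A call has 1 to 8 rows; each row is the pose to reach, as a shift and turn from the pose commanded when the call began, along the tool's axes at that moment; what a row does not reach only later rows make up. A row lasts 1/8 s, in which the tool goes at most 62.5 mm and 10.7 degrees, less where a joint would pass 70% of its speed; a pose out of reach is approached as far as the arm can. A call with a gripper value outside its range is refused whole. The fingers move at their own pace and stop on an object; FORCE is the grip in N (left out, the last holds). Time passes only in rows, so rows that repeat a pose let the fingers close. It gives the time, the measured TCP pose, the force and the opening at its end, in the units of the state.
- observe(): the state, without advancing time (a new reading comes with each control period).
- get_image(name): name is "scene" or "top"; returns a dict with "image" (400x640x3 uint8, red, green, blue), "fx", "fy", "cx", "cy" (pixels), "xyz" and "orientation" of the camera in the world. Camera axes: x right, y down, z forward; pixel columns grow to the right and rows downward; lengths in m; the calibration is good to about 2 mm. A picture is of the moment at which its call begins. There is no depth.
- sign_off(): hands the job in, once; it reports no verdict.
The state is a dict: "time": time; "q": joint angles; "qvel": joint speeds; "joint_torque": joint torques, N m; "tcp_pos": TCP position; "tcp_rot": TCP orientation; "ft_force": force on the tool from outside, world axes, zero at the start; "moment": the same for the moment, N m; "gripper_width": finger opening in m.
Only numpy, scipy, OpenCV 4.12 (cv2) and the standard library are available. Lean on these libraries where they do the work, as an engineer would, in place of code of your own. Each camera call takes 0.05 s, during which the arm holds its last target. There are 200 camera calls.

## Working session

There is one attempt and no reset: what is moved stays moved. The work goes in short steps, Python scripts to look and compute and a shell command to move; the robot and the scene stay as the last step left them, time stands still between calls to the robot, and variables do not carry over. Pictures are saved under pics/ and viewed, about 8 in all and at most 12, crops included, and the job is handed in when it is done.

```bash
mkdir -p pics; ls
python3 - <<'E'
from rig import *
import cv2
for n in ("top","scene"):
    d=get_image(n); cv2.imwrite(f"pics/{n}0.png",d["image"][:,:,::-1])
    print({k:v for k,v in d.items() if k!="image"})
print(observe())
E
```

```text
pics
{'fx': 440.78107533664377, 'fy': 440.78107533664377, 'cx': 319.9671653133295, 'cy': 202.60071967728882, 'xyz': array([0.4194045 , 0.01069822, 1.12057442]), 'orientation': array([-173.68904201,    0.68024971,  -88.46137879])}
{'fx': 494.43450162491547, 'fy': 494.43450162491547, 'cx': 320.85474061369945, 'cy': 196.60479923925644, 'xyz': array([ 1.05262023, -0.43727648,  1.12127685]), 'orientation': array([-145.97672513,    0.30714605,   48.05072832])}
{'time': 0.1, 'q': array([ 6.53982877e+01,  2.01214670e+01,  9.46701541e+01,  1.85513034e-03,
        6.52682960e+01, -4.84769747e+00]), 'qvel': array([ 0.03329998, -0.08487521, -0.10280791,  0.05984885, -0.08905447,
       -0.08619997]), 'joint_torque': array([ 1.29663502e-03, -5.06835079e+01, -2.91872460e+01, -1.32645309e-04,
        2.65120449e-03, -1.21368473e-06]), 'tcp_pos': array([0.18574476, 0.51738458, 0.23083096]), 'tcp_rot': array([-9.00595604e+01,  6.74156617e-03, -1.97547953e+01]), 'ft_force': array([-0.09231345, -0.00712095, -0.42844267]), 'moment': array([ 0.03583593,  0.005449  , -0.0389007 ]), 'gripper_width': 0.08527528031170355}
```

View pics/top0.png

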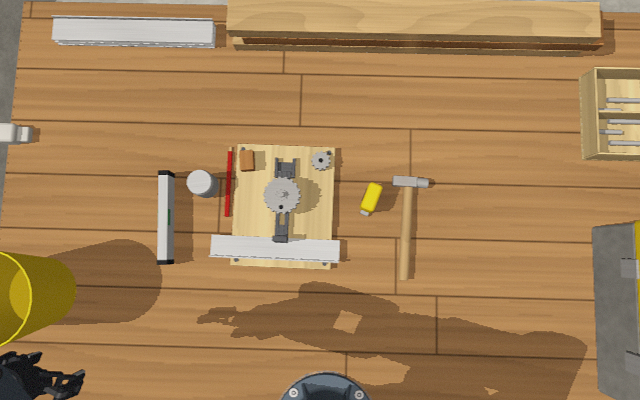

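View pics/scene0.png

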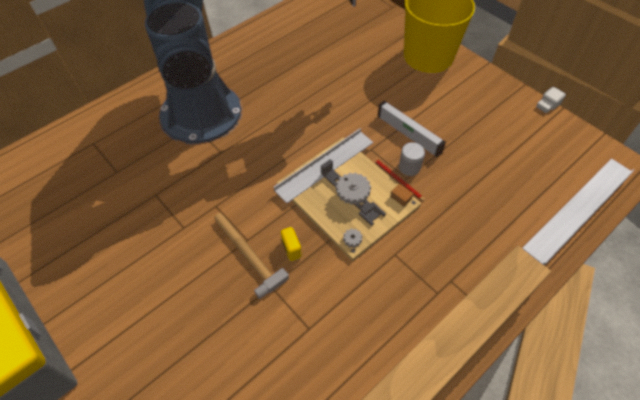

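The top view looks down world −z, with image up being about +x. The nut is near (282,194), the lug is near (281,238) on the robot side, and the spare nut, offcut, pencil and tin are all clear of the rim. Next I'll zoom in and measure.

```bash
cat > h.py <<'E'
from rig import *
import cv2, numpy as np
from scipy.spatial.transform import Rotation as R
def cam(d):
    return R.from_euler('xyz',d["orientation"],degrees=True).as_matrix(), np.array(d["xyz"])
def ray(d,u,v,z):
    M,c=cam(d); r=M@np.array([(u-d["cx"])/d["fx"],(v-d["cy"])/d["fy"],1]); return c+r*(z-c[2])/r[2]
def proj(d,p):
    M,c=cam(d); q=M.T@(np.asarray(p,float)-c); return d["fx"]*q[0]/q[2]+d["cx"], d["fy"]*q[1]/q[2]+d["cy"]
def crop(d,name,box,s):
    x0,y0,x1,y1=box
    cv2.imwrite(name,cv2.resize(d["image"][y0:y1,x0:x1,::-1],None,fx=s,fy=s,interpolation=cv2.INTER_CUBIC))
E
python3 - <<'E'
from h import *
d=get_image("top"); crop(d,"pics/c1.png",(225,140,345,270),4.5)
for n,u,v,z in [("nut",282,194,.07),("lug",281,240,.0645),("heel",285,165,.0325)]: print(n,ray(d,u,v,z))
E
```

```text
nut [0.55370119 0.11816464 0.07      ]
lug [0.44352439 0.1170918  0.0645    ]
heel [0.63202777 0.11713122 0.0325    ]
```

View pics/c1.png

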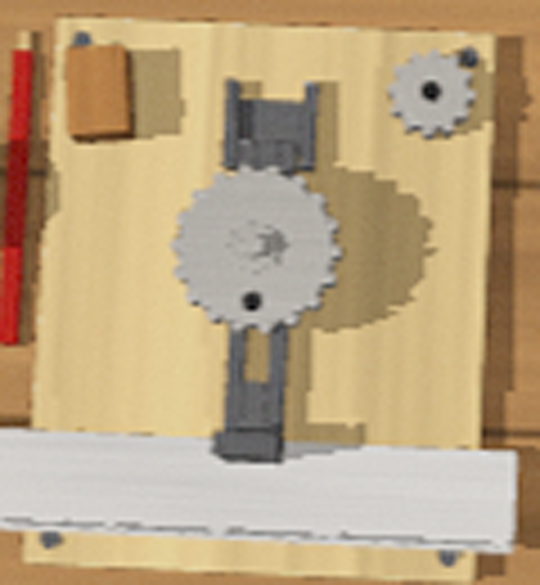

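Crop (4.5×, offset 225,140): nut disc centre is about (257,248), i.e. pixel (282.2,195.1). The dimple is at (252,301), the lug top spans x 216–284 and y 428–462, and the board corners are (57,18), (496,35), (478,580) and (22,563).

Run:
```python
from h import *
d=get_image("top")
f=lambda u,v,z: ray(d,225+(u+.5)/4.5-.5,140+(v+.5)/4.5-.5,z)[:2]
C=[f(*p,.018) for p in [(57,18),(496,35),(478,580),(22,563)]]
for c in C: print("corner",c)
ctr=np.mean(C,0); ax=(C[0]+C[1]-C[2]-C[3])/2; ay=(C[0]+C[3]-C[1]-C[2])/2
print("len",np.linalg.norm(ax),np.linalg.norm(ay)); 
yx=np.degrees(np.arctan2(ax[1],ax[0])); yy=np.degrees(np.arctan2(-ay[0],ay[1])); print("yaw",yx,yy)
e=ax/np.linalg.norm(ax); print("origin from board",ctr+.02*e)
n=f(257.5,248,.069); print("nut",n); dm=f(252,301,.07); print("dimple",dm, dm-n, np.linalg.norm(dm-n))
lu=f(250,445,.0645); print("lug top",lu, lu-n, np.linalg.norm(lu-n), np.degrees(np.arctan2(*(n-lu)[::-1])))
print("heel mid", f(271,130,.035)-n)
for nm,p,h in [("spare",(431,92),.036),("offcut",(98,92),.046)]: print(nm,f(*p,h))
```

```text
corner [0.68745645 0.2428093 ]
corner [ 0.68358652 -0.00705218]
corner [ 0.37759515 -0.00423641]
corner [0.38000883 0.24757205]
len 0.30674289653410836 0.25085464682793984
yaw -0.7078055388209507 -0.7176144636224233
origin from board [0.55216021 0.11952613]
nut [0.55206665 0.11860484]
dimple [0.52340756 0.12040023] [-0.02865909  0.0017954 ] 0.02871527176910006
lug top [0.44704512 0.11921722] [-0.10502153  0.00061239] 0.10502331323477938 -0.33409095784974757
heel mid [ 0.0705738 -0.0016173]
spare [0.64607599 0.02861289]
offcut [0.63950616 0.21224999]
```

The numbers agree: the nut is at (0.552,0.119), the dimple radius is 28.7 mm, the lug centre is 105 mm from the axis and the jig yaw is about −1°. My plan is to close the fingers and set one corner of the fingertip in a trough. I then circle with the tool turning along, so the tool-frame rows stay the same from call to call. That makes three 240° strokes, with wrist unwinds between them.

```bash
python3 -m creep '[1,58,0,-34,1,1,116,0,-68,2,1,174,0,-102,3,1,232,0,-136,4,1,290,0,-170,5,1,345,0,-203,6,1,405,0,-238,7,1,405,0,-238,8]' 20
cat >> h.py <<'E'
N=np.array([.552,.1187])
def to(phi,r,z,yaw):
    "shift (mm, tool axes) and roll units from the measured pose to polar position about the nut"
    o=observe(); Rm=R.from_euler('xyz',o["tcp_rot"],degrees=True).as_matrix()
    a=np.radians(phi); t=np.array([N[0]+r*np.cos(a),N[1]+r*np.sin(a),z])
    print("shift",np.round(1000*Rm.T@(t-o["tcp_pos"]),1),"roll",round((o["tcp_rot"][2]-yaw)/10,2),"now",np.round(o["tcp_pos"],4),np.round(o["tcp_rot"],1),"q6",round(o["q"][5],1),"F",np.round(o["ft_force"],1),"t",o["time"])
    v=o["tcp_pos"][:2]-N; print("polar mm,deg",np.hypot(*v)*1000,np.degrees(np.arctan2(v[1],v[0])))
E
python3 -c "
from h import *
to(150,.076,.150,-165)"
```

```text
time: 1.2
tcp_pos: [0.488, 0.1543, 0.2312]
tcp_rot: [-90.0, -0.0, -100.2]
ft_force: [-0.3, 0.5, 0.0]
gripper_width: 0.0002
shift [-2.  81.2 -2.2] roll 6.48 now [0.488  0.1543 0.2312] [ -90.    -0.  -100.2] q6 22.6 F [-0.3  0.5  0. ] t 1.2
polar mm,deg 73.24639133047386 150.88009941164927
```

```bash
python3 -m creep '[1,-2,20,-2,1,1,-2,40,-2,2,1,-2,60,-2,3,1,-2,80,-2,4,1,-2,100,-2,5,1,-2,130,-2,6,1,-2,165,-2,6.5,1,-2,179,-2,6.5]'
python3 - <<'E'
from h import *
to(150,.062,.052,-165)
d=get_image("scene"); crop(d,"pics/s1.png",(260,110,440,270),4.4)
E
```

```text
time: 2.2
tcp_pos: [0.4841, 0.1589, 0.0507]
tcp_rot: [-90.0, -0.1, -164.7]
ft_force: [0.4, 0.5, 0.1]
gripper_width: -0.0
shift [-11.3  -1.3  12.6] roll 0.03 now [0.4841 0.1589 0.0507] [-9.000e+01 -1.000e-01 -1.647e+02] q6 87.6 F [0.4 0.5 0.1] t 2.2
polar mm,deg 78.87740104823803 149.39842331120812
```

View pics/s1.png

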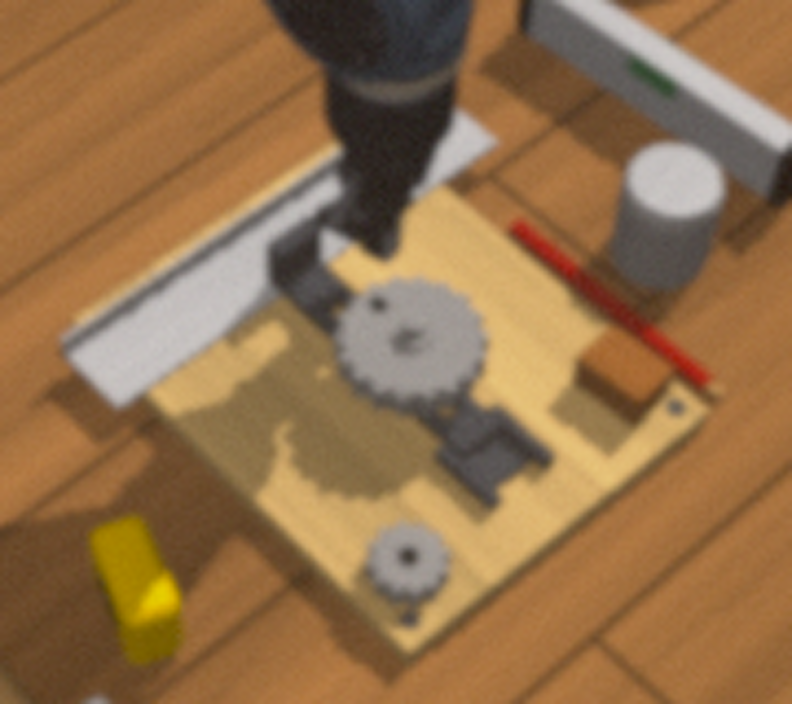

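```bash
python3 -m creep '[1,-7,0,7,0,1,-11.3,0,11.3,0,1,-5,0,20.3,-1,1,0.3,0,29.7,-2,1,4,0,39.8,-3,1,5.9,0,50.5,-4,1,5.9,0,61.2,-5,1,4,0,71.9,-6]'
python3 - <<'E'
from h import *
to(210,.062,.052,-105)
d=get_image("scene"); crop(d,"pics/s2.png",(300,140,400,240),5)
E
```

```text
time: 3.25
tcp_pos: [0.5009, 0.0881, 0.0533]
tcp_rot: [-89.9, 0.0, -104.4]
ft_force: [0.5, 0.9, -0.3]
gripper_width: -0.0001
shift [ 1.   1.3 -2.4] roll 0.06 now [0.5009 0.0881 0.0533] [ -89.9    0.  -104.4] q6 19.1 F [ 0.5  0.9 -0.3] t 3.25
polar mm,deg 59.57416126137033 -149.06833444079854
```

View pics/s2.png

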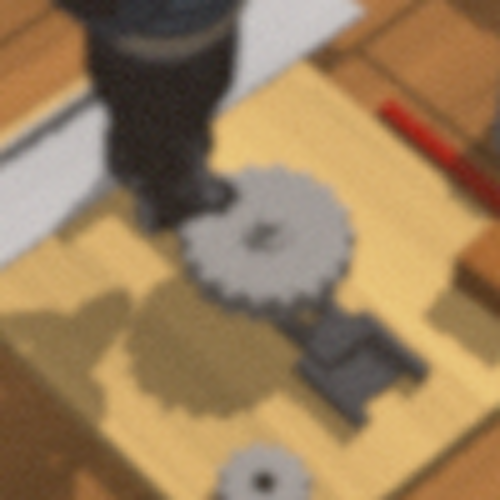

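The finger circled to φ=211° at r=59.6 with only about 1 N. The dimple has hardly moved from (346,179), so the tip is slimmer than I assumed. I'll feel inward.

```bash
for i in 1; do python3 -m creep '[1,-1.4,0,1.4,0,1,-2.8,0,2.8,0,1,-2.8,0,2.8,0]'; python3 -m creep '[1,-1.4,0,1.4,0,1,-2.8,0,2.8,0,1,-2.8,0,2.8,0]';  done; python3 -c "
from h import *
to(210,.052,.052,-105)"
```

```text
time: 3.68
tcp_pos: [0.5023, 0.0904, 0.0525]
tcp_rot: [-90.1, -0.1, -104.9]
ft_force: [-6.6, -6.4, 7.2]
gripper_width: -0.0007
time: 4.05
tcp_pos: [0.5029, 0.0918, 0.0518]
tcp_rot: [-90.5, -0.3, -104.9]
ft_force: [-17.6, -11.6, 12.1]
gripper_width: 0.0001
shift [-1.9 -0.3  3.7] roll 0.01 now [0.5029 0.0918 0.0518] [ -90.5   -0.3 -104.9] q6 20.2 F [-17.6 -11.6  12.1] t 4.05
polar mm,deg 55.95468968462757 -151.29921155068263
```

```bash
python3 -m creep '[1,3.5,0,3.2,-0.5,1,6.9,0,6.6,-1,1,11.7,0,14.9,-2,1,14.9,0,24,-3,1,16.6,0,33.4,-4,1,16.6,0,42.9,-5,1,14.9,0,52.4,-6]'
python3 - <<'E'
from h import *
to(270,.055,.052,-45)
d=get_image("scene"); crop(d,"pics/s3.png",(300,140,400,240),5)
E
```

```text
time: 4.92
tcp_pos: [0.5528, 0.0634, 0.0521]
tcp_rot: [-90.2, 0.0, -44.6]
ft_force: [-3.8, -13.8, 1.2]
gripper_width: 0.0002
shift [-0.8  0.1 -0.4] roll 0.04 now [0.5528 0.0634 0.0521] [-90.2   0.  -44.6] q6 -43.5 F [ -3.8 -13.8   1.2] t 4.925
polar mm,deg 55.31723986472599 -89.14888914486147
```

View pics/s3.png

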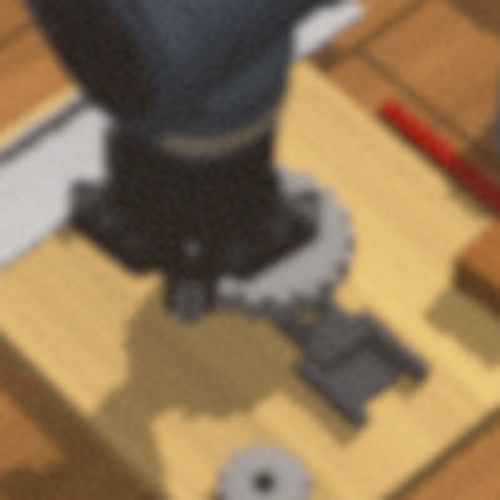

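```bash
python3 -m creep '[1,6.2,0,7.3,-1,1,11,0,15.6,-2,1,14.2,0,24.7,-3,1,15.9,0,34.1,-4,1,15.9,0,43.6,-5,1,14.2,0,53.1,-6,1,11,0,62.1,-7,1,6.2,0,70.4,-8]'
python3 - <<'E'
from h import *
to(350,.055,.052,35)
d=get_image("top"); crop(d,"pics/t4.png",(245,150,325,250),5)
E
```

```text
time: 5.98
tcp_pos: [0.6081, 0.1109, 0.0526]
tcp_rot: [-90.0, -0.0, 35.4]
ft_force: [-0.4, -3.7, 1.5]
gripper_width: 0.0003
shift [-2.6  0.6 -0.3] roll 0.04 now [0.6081 0.1109 0.0526] [-90.   -0.   35.4] q6 -119.3 F [-0.4 -3.7  1.5] t 5.975
polar mm,deg 56.643331058919614 -7.923390188066601
```

View pics/t4.png

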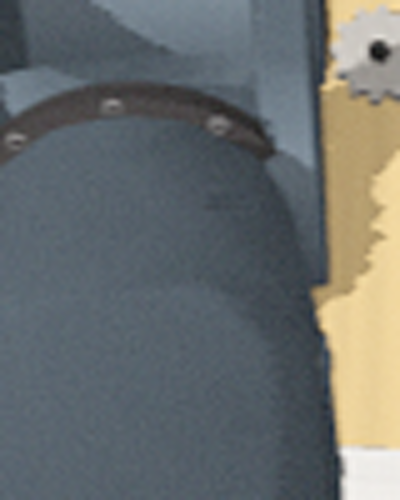

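The arm blocks the top view. The force opposes tangential travel at about 3.7 N, which matches the nut's stiffness. I'll look for the dimple numerically in the scene view.

```bash
cat >> h.py <<'E'
def ring(turns=0.5,cam_="scene"):
    d=get_image(cam_); g=cv2.GaussianBlur(cv2.cvtColor(d["image"],cv2.COLOR_RGB2GRAY),(0,0),.8).astype(np.float32)
    th=np.arange(0,360,10); z=.070+.0025*turns
    P=np.array([proj(d,[N[0]+.029*np.cos(np.radians(t)),N[1]+.029*np.sin(np.radians(t)),z]) for t in th],np.float32)
    v=cv2.remap(g,P[:,0],P[:,1],cv2.INTER_LINEAR).ravel()
    print(cam_,"world deg:grey"," ".join(f"{t}:{int(x)}" for t,x in zip(th,v)))
    return d
E
python3 -c "
from h import *
d=ring(.4); crop(d,'pics/s4.png',(300,140,400,240),5)"
```

```text
scene world deg:grey 0:80 10:54 20:46 30:44 40:42 50:41 60:40 70:41 80:41 90:40 100:40 110:43 120:64 130:113 140:151 150:159 160:159 170:158 180:158 190:158 200:157 210:158 220:158 230:158 240:158 250:158 260:158 270:158 280:158 290:159 300:159 310:158 320:141 330:104 340:109 350:117
```

The dimple has left 180° and shows a dip near 330°, so the nut has turned about 150°. I'll do 30° more, then retract and unwind the wrist by 270°.

```bash
python3 -m creep '[1,6.2,0,7.3,-1,1,11,0,15.6,-2,1,14.2,0,24.7,-3,1,33.5,0,19.5,-3,1,33.5,0,19.5,-2,1,33.5,0,19.5,-1,1,33.5,0,19.5,0,1,33.5,0,19.5,1]'; python3 -m creep '[1,0,0,0,1,1,0,0,0,2,1,0,0,0,3,1,0,0,0,4,1,0,0,0,5,1,0,0,0,6,1,0,0,0,7,1,0,0,0,8]';python3 -m creep '[1,0,0,0,1,1,0,0,0,2,1,0,0,0,3,1,0,0,0,4,1,0,0,0,5,1,0,0,0,6,1,0,0,0,7,1,0,0,0,8]';python3 -m creep '[1,0,0,0,1,1,0,0,0,2,1,0,0,0,3,1,0,0,0,4,1,0,0,0,5,1,0,0,0,6,1,0,0,0,7,1,0,0,0,7]'; python3 -c "
from h import *
to(20,.055,.052,20+135-360)
ring(.5);ring(.5,'top')"
```

```text
time: 7.08
tcp_pos: [0.6237, 0.1459, 0.0523]
tcp_rot: [-90.0, -0.0, 24.5]
ft_force: [-0.4, -0.2, 0.2]
gripper_width: 0.0003
time: 8.07
tcp_pos: [0.6237, 0.1459, 0.0524]
tcp_rot: [-90.0, 0.0, -55.5]
ft_force: [-0.6, 0.4, -0.0]
gripper_width: -0.0002
time: 9.07
tcp_pos: [0.6237, 0.1458, 0.0524]
tcp_rot: [-90.0, 0.0, -135.5]
ft_force: [0.1, 0.1, -0.7]
gripper_width: -0.0
time: 10.07
tcp_pos: [0.6237, 0.1458, 0.0524]
tcp_rot: [-90.0, -0.0, 155.0]
ft_force: [-0.3, -0.9, 0.8]
gripper_width: 0.0003
shift [14.6  0.4 16. ] roll 36.0 now [0.6237 0.1458 0.0524] [-90.  -0. 155.] q6 124.0 F [-0.3 -0.9  0.8] t 10.075
polar mm,deg 76.6648595722228 20.740468079211507
scene world deg:grey 0:81 10:53 20:44 30:46 40:53 50:62 60:76 70:108 80:143 90:155 100:159 110:161 120:162 130:160 140:160 150:160 160:160 170:159 180:160 190:160 200:159 210:159 220:159 230:158 240:158 250:159 260:160 270:159 280:158 290:159 300:160 310:160 320:161 330:161 340:158 350:129
top world deg:grey 0:64 10:66 20:69 30:72 40:75 50:78 60:80 70:84 80:85 90:85 100:83 110:83 120:88 130:87 140:88 150:86 160:81 170:75 180:72 190:70 200:67 210:63 220:63 230:139 240:195 250:200 260:188 270:145 280:128 290:96 300:82 310:73 320:81 330:84 340:81 350:68
```

```bash
python3 -m creep '[1,8.5,0,8.5,0,1,15.3,0,15.3,0,1,22.7,0,9.2,-1,1,31,0,4.4,-2,1,40,0,1.1,-3,1,49.5,0,-0.6,-4,1,59,0,-0.6,-5,1,68.4,0,1.1,-6]'; python3 -c "
from h import *
to(80,.055,.052,-145)
ring(.6)"
```

```text
time: 11.18
tcp_pos: [0.5627, 0.1747, 0.0539]
tcp_rot: [-89.9, 0.4, -144.4]
ft_force: [5.1, 8.4, 5.5]
gripper_width: -0.0001
shift [2.  1.9 0.9] roll 0.06 now [0.5627 0.1747 0.0539] [ -89.9    0.4 -144.4] q6 67.0 F [5.1 8.4 5.5] t 11.175
polar mm,deg 57.02640033809602 79.22339514602862
scene world deg:grey 0:104 10:104 20:104 30:103 40:92 50:73 60:72 70:91 80:102 90:104 100:105 110:105 120:110 130:128 140:150 150:155 160:156 170:157 180:157 190:156 200:155 210:155 220:156 230:156 240:156 250:155 260:148 270:126 280:109 290:104 300:103 310:104 320:103 330:104 340:104 350:104
```

The dimple dip is at about 55° (236° turned) with the finger at 79° and no slip, so I'll carry on.

```bash
python3 -m creep '[1,7.3,0,-6.2,-1,1,15.6,0,-11,-2,1,24.7,0,-14.2,-3,1,34.1,0,-15.9,-4,1,43.6,0,-15.9,-5,1,53.1,0,-14.2,-6,1,62.1,0,-11,-7,1,70.4,0,-6.2,-8]'; python3 -c "
from h import *
to(160,.055,.054,-65)
ring(.9)"
```

```text
time: 12.22
tcp_pos: [0.4982, 0.1384, 0.053]
tcp_rot: [-90.1, 0.1, -64.4]
ft_force: [-7.7, 6.0, 12.1]
gripper_width: -0.0001
shift [ 1.7 -1.   1.5] roll 0.06 now [0.4982 0.1384 0.053 ] [-90.1   0.1 -64.4] q6 -15.4 F [-7.7  6.  12.1] t 12.225
polar mm,deg 57.25563555180366 159.87846057903104
scene world deg:grey 0:155 10:156 20:156 30:156 40:156 50:155 60:156 70:156 80:157 90:157 100:157 110:157 120:150 130:119 140:93 150:106 160:108 170:105 180:104 190:105 200:109 210:121 220:128 230:133 240:135 250:129 260:112 270:104 280:103 290:105 300:124 310:149 320:156 330:155 340:154 350:155
```

```bash
python3 -m creep '[1,7.3,-1,-6.2,-1,1,15.6,-1,-11,-2,1,24.7,-1,-14.2,-3,1,34.1,-1,-15.9,-4,1,43.6,-1,-15.9,-5,1,53.1,-1,-14.2,-6,1,62.1,-1,-11,-7,1,70.4,-1,-6.2,-8]'; python3 -c "
from h import *
to(240,.055,.054,15)
ring(1.1)"
```

```text
time: 13.28
tcp_pos: [0.5229, 0.0707, 0.0533]
tcp_rot: [-90.0, 0.2, 15.6]
ft_force: [-5.4, -2.9, 5.3]
gripper_width: 0.0002
shift [ 1.6 -0.7 -0.1] roll 0.06 now [0.5229 0.0707 0.0533] [-90.    0.2  15.6] q6 -102.9 F [-5.4 -2.9  5.3] t 13.275
polar mm,deg 56.09478263697414 -121.22082997046513
scene world deg:grey 0:156 10:156 20:158 30:158 40:157 50:157 60:157 70:156 80:156 90:157 100:157 110:157 120:157 130:157 140:157 150:157 160:157 170:157 180:157 190:155 200:141 210:111 220:103 230:135 240:155 250:158 260:158 270:158 280:158 290:158 300:158 310:157 320:158 330:157 340:157 350:158
```

The dimple is now clear at about 217° (398° turned), with the finger 22° ahead. I'll do 40° more, then unwind.

```bash
python3 -m creep '[1,7.3,-1,-6.2,-1,1,15.6,-1,-11,-2,1,24.7,-1,-14.2,-3,1,34.1,-1,-15.9,-4,1,32.2,-1,-37.8,-4,1,32.2,-1,-37.8,-3,1,32.2,-1,-37.8,-2,1,32.2,-1,-37.8,-1]'; python3 -m creep '[1,0,0,0,1,1,0,0,0,2,1,0,0,0,3,1,0,0,0,4,1,0,0,0,5,1,0,0,0,6,1,0,0,0,7,1,0,0,0,8]';python3 -m creep '[1,0,0,0,1,1,0,0,0,2,1,0,0,0,3,1,0,0,0,4,1,0,0,0,5,1,0,0,0,6,1,0,0,0,7,1,0,0,0,8]';python3 -m creep '[1,0,0,0,1,1,0,0,0,2,1,0,0,0,3,1,0,0,0,4,1,0,0,0,5,1,0,0,0,6,1,0,0,0,7,1,0,0,0,8]'; python3 -c "
from h import *
to(279,.055,.055,-216)
ring(1.2)"
```

```text
time: 14.32
tcp_pos: [0.5648, 0.0433, 0.0543]
tcp_rot: [-90.0, 0.0, 24.9]
ft_force: [-0.0, 0.1, 0.1]
gripper_width: 0.0001
time: 15.32
tcp_pos: [0.5648, 0.0434, 0.0543]
tcp_rot: [-90.0, 0.0, -55.1]
ft_force: [0.3, 0.9, 0.1]
gripper_width: -0.0002
time: 16.32
tcp_pos: [0.5648, 0.0434, 0.0543]
tcp_rot: [-90.0, -0.0, -135.1]
ft_force: [1.1, -0.3, 0.1]
gripper_width: -0.0
time: 17.32
tcp_pos: [0.5648, 0.0434, 0.0543]
tcp_rot: [-90.0, -0.0, 144.9]
ft_force: [0.1, 1.0, -0.7]
gripper_width: -0.0002
shift [ 15.5  -0.7 -14.8] roll 36.09 now [0.5648 0.0434 0.0543] [-90.   -0.  144.9] q6 124.7 F [ 0.1  1.  -0.7] t 17.325
polar mm,deg 76.4039877336234 -80.34741402334537
scene world deg:grey 0:132 10:142 20:153 30:158 40:159 50:160 60:159 70:159 80:159 90:158 100:158 110:159 120:158 130:150 140:112 150:60 160:45 170:46 180:45 190:42 200:39 210:38 220:37 230:38 240:40 250:38 260:37 270:41 280:48 290:64 300:57 310:46 320:58 330:83 340:110 350:124
```

```bash
python3 -m creep '[1,8.5,0,-8.5,0,1,15.1,0,-15.1,0,1,8.9,-0.5,-22.4,-1,1,4.2,-0.5,-30.8,-2,1,0.9,-0.5,-39.8,-3,1,-0.8,-1,-49.3,-4,1,-0.8,-1,-58.8,-5,1,0.9,-1,-68.2,-6]'; python3 -c "
from h import *
to(340,.055,.055,-155)
ring(1.3)"
```

```text
time: 18.38
tcp_pos: [0.6058, 0.1001, 0.0559]
tcp_rot: [-89.8, 0.2, -154.2]
ft_force: [9.3, -5.6, -4.8]
gripper_width: 0.0001
shift [ 2.   0.8 -0.8] roll 0.08 now [0.6058 0.1001 0.0559] [ -89.8    0.2 -154.2] q6 69.4 F [ 9.3 -5.6 -4.8] t 18.375
polar mm,deg 56.95959214388013 -19.11237689066664
scene world deg:grey 0:49 10:42 20:39 30:40 40:40 50:39 60:41 70:40 80:41 90:42 100:41 110:40 120:40 130:40 140:43 150:71 160:127 170:153 180:157 190:158 200:158 210:158 220:158 230:157 240:158 250:158 260:159 270:159 280:160 290:160 300:145 310:101 320:79 330:70 340:65 350:59
```

```bash
python3 -m creep '[1,-6.2,0,-7.3,-1,1,-11,0,-15.6,-2,1,-14.2,0,-24.7,-3,1,-15.9,0,-34.1,-4,1,-15.9,0,-43.6,-5,1,-14.2,0,-53.1,-6,1,-11,0,-62.1,-7,1,-6.2,0,-70.4,-8]'; python3 -c "
from h import *
to(60,.055,.055,-75)
ring(1.5)"
```

```text
time: 19.42
tcp_pos: [0.5812, 0.169, 0.0563]
tcp_rot: [-89.6, 0.1, -74.2]
ft_force: [8.2, 11.8, -1.5]
gripper_width: 0.0
shift [ 2.1  1.3 -2.4] roll 0.08 now [0.5812 0.169  0.0563] [-89.6   0.1 -74.2] q6 -4.1 F [ 8.2 11.8 -1.5] t 19.425
polar mm,deg 58.1473274937822 59.85787542899472
scene world deg:grey 0:105 10:106 20:94 30:72 40:72 50:96 60:122 70:139 80:147 90:153 100:158 110:160 120:159 130:158 140:158 150:158 160:158 170:158 180:157 190:157 200:157 210:154 220:144 230:122 240:108 250:104 260:104 270:104 280:107 290:107 300:105 310:104 320:105 330:105 340:105 350:105
```

The dimple is at about 35° (576° turned), so 144° is still to go.

```bash
python3 -m creep '[1,-6.2,0,-7.3,-1,1,-11,0,-15.6,-2,1,-14.2,0,-24.7,-3,1,-15.9,0,-34.1,-4,1,-15.9,0,-43.6,-5,1,-14.2,0,-53.1,-6,1,-11,0,-62.1,-7,1,-6.2,0,-70.4,-8]'; python3 -c "
from h import *
to(140,.055,.055,5)
ring(1.8)"
```

```text
time: 20.48
tcp_pos: [0.5069, 0.156, 0.0554]
tcp_rot: [-89.9, 0.2, 5.8]
ft_force: [-12.9, 13.1, 10.1]
gripper_width: -0.0003
shift [ 2.7  0.4 -2.2] roll 0.08 now [0.5069 0.156  0.0554] [-89.9   0.2   5.8] q6 -83.9 F [-12.9  13.1  10.1] t 20.475
polar mm,deg 58.49317569376345 140.41820761693185
scene world deg:grey 0:155 10:155 20:156 30:156 40:156 50:156 60:157 70:157 80:157 90:157 100:148 110:115 120:100 130:130 140:138 150:128 160:114 170:105 180:103 190:103 200:103 210:104 220:105 230:109 240:122 250:142 260:153 270:154 280:154 290:155 300:155 310:155 320:154 330:154 340:154 350:155
```

```bash
python3 -m creep '[1,-6.2,0,-7.3,-1,1,-11,0,-15.6,-2,1,-14.2,0,-24.7,-3,1,-15.9,0,-34.1,-4,1,-15.9,0,-43.6,-5,1,-14.2,0,-53.1,-6,1,-31,0,-57.5,-6,1,-31,-50,-57.5,-6]'
python3 - <<'E'
from h import *
to(181,.150,.105,65)
d=ring(2); crop(d,"pics/s5.png",(280,120,400,240),5)
E
```

```text
time: 21.52
tcp_pos: [0.4811, 0.0938, 0.1034]
tcp_rot: [-89.6, 0.2, 65.4]
ft_force: [0.2, -0.4, 0.9]
gripper_width: 0.0003
shift [-12.6  -1.   81.2] roll 0.04 now [0.4811 0.0938 0.1034] [-89.6   0.2  65.4] q6 -149.8 F [ 0.2 -0.4  0.9] t 21.525
polar mm,deg 75.17601445983932 -160.65501394850986
scene world deg:grey 0:154 10:154 20:155 30:155 40:154 50:154 60:154 70:154 80:155 90:154 100:154 110:154 120:154 130:155 140:155 150:154 160:145 170:110 180:102 190:135 200:153 210:155 220:155 230:155 240:154 250:154 260:154 270:153 280:153 290:154 300:154 310:154 320:154 330:154 340:154 350:155
```

View pics/s5.png

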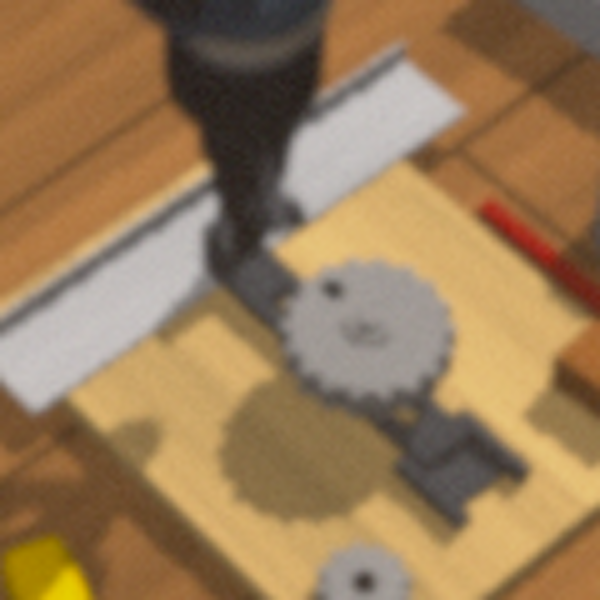

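The dimple is at s5 (333,290), about 177° world, which gives about 718°, or two turns. The strap is still forward. Next I'll pass over the lug and come down in front of it, then push along +x.

```bash
python3 -m creep '[1,-3,0,37,1,1,-6.2,0,75.2,2,1,-6.2,0,75.2,3,1,-6.2,0,75.2,4,1,-6.2,0,75.2,5,1,-6.2,0,75.2,6,1,-6.2,0,75.2,6.5,1,-6.2,0,75.2,6.5]'; python3 -m creep '[1,0,30,0,0,1,0,58,0,0,1,0,58,0,0]'
python3 - <<'E'
from h import *
to(180,.14,.045,0)
d=get_image("scene"); crop(d,"pics/s6.png",(280,120,400,240),5)
E
```

```text
time: 22.58
tcp_pos: [0.4131, 0.1201, 0.1054]
tcp_rot: [-90.0, -0.0, 0.4]
ft_force: [0.4, 0.0, -0.3]
gripper_width: -0.0002
time: 22.95
tcp_pos: [0.4121, 0.1196, 0.0462]
tcp_rot: [-90.0, 0.2, 0.4]
ft_force: [0.2, -0.2, 0.1]
gripper_width: -0.0003
shift [-0.1  1.2 -0.9] roll 0.04 now [0.4121 0.1196 0.0462] [-90.    0.2   0.4] q6 -80.5 F [ 0.2 -0.2  0.1] t 22.95
polar mm,deg 139.8902645201231 179.61931412625384
```

View pics/s6.png

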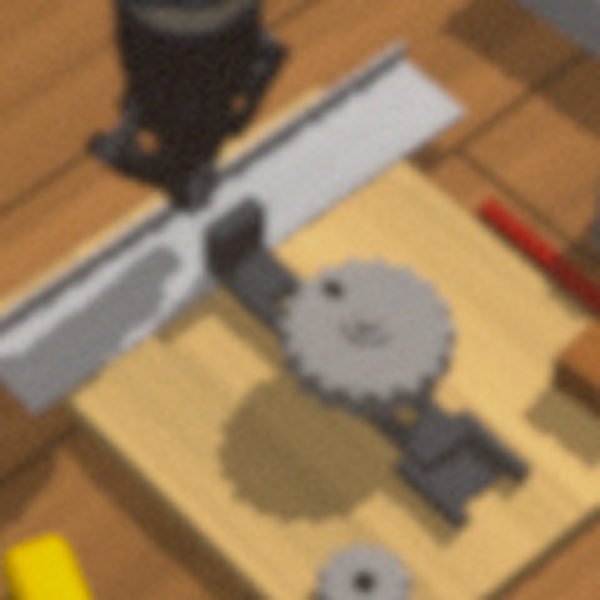

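The fingertip stands squarely in front of the lug face at (195,195), with the lug at (235,230).

```bash
python3 -m creep '[1,5,0,0,0,1,10,0,0,0,1,14,0,0,0,1,18,0,0,0,1,22,0,0,0,1,26,0,0,0,1,30,0,0,0,1,34,0,0,0]';  python3 -m creep '[1,3,0,0,0,1,6,0,0,0,1,9,0,0,0,1,11,0,0,0]'
```

```text
time: 24.0
tcp_pos: [0.4474, 0.1196, 0.0472]
tcp_rot: [-90.0, 0.0, 0.2]
ft_force: [-2.6, -2.2, 1.1]
gripper_width: -0.0004
time: 24.5
tcp_pos: [0.4584, 0.1198, 0.0472]
tcp_rot: [-90.0, 0.0, 0.2]
ft_force: [-3.2, -3.0, 0.2]
gripper_width: -0.0002
```

Sliding at about 3 N. I'll push on to the stop, watching the force.

```bash
python3 -m creep '[1,1.5,0,0,0,1,3,0,0,0,1,4,0,0,0]'; python3 -m creep '[1,1,0,0,0,1,2,0,0,0,1,2,0,0,0]'
```

```text
time: 24.88
tcp_pos: [0.4586, 0.1197, 0.0469]
tcp_rot: [-90.0, 0.5, 0.2]
ft_force: [-24.3, -0.8, 20.1]
gripper_width: 0.0004
time: 25.25
tcp_pos: [0.4585, 0.1196, 0.0466]
tcp_rot: [-90.1, 0.7, 0.2]
ft_force: [-29.9, -0.8, 22.7]
gripper_width: -0.0001
```

The strap hit its stop at about TCP x = 0.4586, with the force rising sharply there. I'll back off, rise and check.

```bash
python3 -m creep '[1,-10,0,0,0,1,-25,0,0,0,1,-35,0,0,0,1,-35,-40,0,0,1,-50,-100,30,0,1,-80,-150,80,0,1,-100,-160,140,0,1,-100,-160,200,0]';python3 -m creep '[1,-30,0,50,0,1,-60,0,100,0,1,-60,0,150,0,1,-60,0,180,0,1,-60,0,180,0]'
python3 - <<'E'
from h import *
d=ring(2)
d=ring(2,"top"); crop(d,"pics/t7.png",(205,140,345,270),4.5)
print(observe()["qvel"],observe()["ft_force"])
E
```

```text
time: 26.25
tcp_pos: [0.364, 0.3064, 0.2081]
tcp_rot: [-89.9, -0.2, 0.2]
ft_force: [2.4, 0.1, -0.5]
gripper_width: 0.0
time: 26.88
tcp_pos: [0.3034, 0.4857, 0.2058]
tcp_rot: [-90.0, -0.0, 0.3]
ft_force: [0.5, -0.8, -0.5]
gripper_width: 0.0002
scene world deg:grey 0:148 10:148 20:147 30:147 40:147 50:147 60:147 70:147 80:147 90:148 100:148 110:147 120:149 130:148 140:148 150:148 160:138 170:106 180:98 190:129 200:146 210:149 220:149 230:149 240:148 250:147 260:147 270:147 280:147 290:148 300:147 310:147 320:147 330:146 340:147 350:148
top world deg:grey 0:176 10:176 20:176 30:175 40:178 50:178 60:177 70:178 80:178 90:178 100:178 110:178 120:179 130:179 140:180 150:181 160:167 170:67 180:77 190:170 200:182 210:182 220:181 230:182 240:181 250:180 260:180 270:178 280:178 290:179 300:178 310:179 320:176 330:177 340:177 350:177
[-0.81841708 -0.75949199  0.65290862 -0.04304611  0.08333502 -0.03343962] [-0.16712456 -0.00668568 -0.66767078]
```

View pics/t7.png

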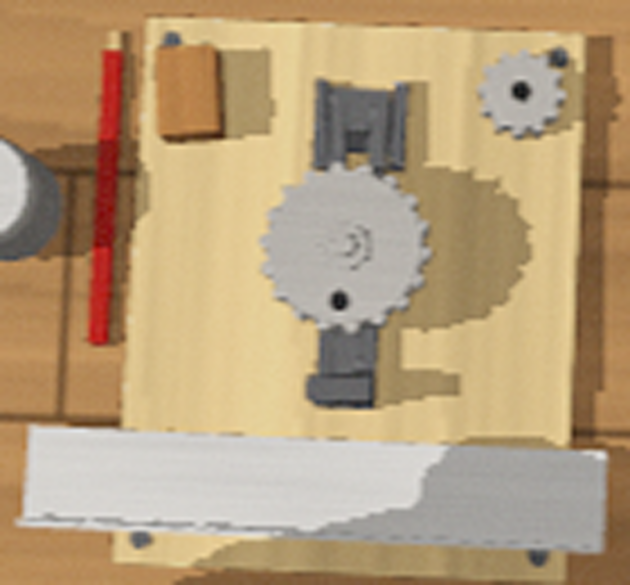

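The lug moved from crop row 445 to 390, which is 12.2 px or about 29 mm. The nose is off the profile, the profile and the visible neighbours are where they were, and the dimple is at about 176°. The arm is clear, so I'm handing in.

```bash
python3 -c "
from rig import *
print(sign_off())"
```

```text
the job is handed in; nothing more can be done
None
```

The nut is loosened by two turns and the strap is pushed fully back. I handed the job in at about 27 s of the 58 s allowed; no verdict is reported.

- **Nut:** I rolled it round with a corner of the closed fingertip in the rim, in three strokes with two wrist unwinds. Tracking the dimple through both turns gave about 718°. After the push it was still at about 176° world, close to its starting direction (the jig's −x).
- **Strap:** I pushed it by the lug along +x with about 3 N until it met its stop, where the force rose to about 30 N. In the last top view the lug had moved about 29 mm and the nose was off the profile.
- **Everything else:** The profile, spare nut, offcut and pencil look unmoved in that view. I did not re-measure the tape, tin, level or hammer, but the arm never worked near them at their height. The arm was clear of the jig with about zero force at the end.
- **What disagreed:** The fingertip is slimmer than I assumed, so the first 60° arc missed the nut and I had to feel inward to about 55 mm. The top camera was blocked by the arm while turning, so I tracked the nut with the scene camera. In some frames the dimple was partly hidden and only inferred.

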